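# Hang a bench monitor on its keyhole stud

## Robot

A 6-joint arm with a two-finger parallel gripper is mounted at the origin on the work surface. World frame = base frame: x ahead of the robot, y to its left, z up, the work surface at z = 0. Lengths are in m, angles in rad, forces in N, time in s.
With the tool pointing down it reaches from about 0.3 to 0.95 m from the base axis. Payload 3.1 kg.
Tool frame: the origin (TCP) lies between the finger pads; the fingertips stand 14 mm ahead of it and the grasp point (between the pads) lies 5 mm behind it; z points along the fingers, y is the line along which they close (so a half turn about z gives the same grasp; the last joint's range is limited). The gripper opens to 85 mm and grips with 20 to 120 N. Pads are 22 mm wide; open, the fingers measure 114 mm over their backs; the gripper's body (76 mm by 85 mm) begins 54 mm behind the grasp point. The pads swing forward as they close: fully open they stand 13 mm farther back than shut.
Start: joints at [-1.249, 0.308, 1.634, -0, 1.2, -0.07], TCP at [0.239, -0.578, 0.245] pointing down, gripper open.
Joint ranges: [-3.06, 3.06], [-0.79, 1.96], [0.05, 2.63], [-1.19, 4.34], [0.05, 2.64], [-2.94, 2.94]. Speed limits (rad/s): [2.79, 2.79, 3.14, 3.14, 3.14, 3.14].

## Interface

Orientations are given as a unit quaternion [w, x, y, z].
In Python, from workcell import robot gives the robot as it stands. Calls block until the motion is done:
- robot.reach(position, orientation): joint-space move of the TCP to a pose.
- robot.move_l(position, frame=None, rate=0.15, until_force=None): straight line of the TCP; frame=None keeps the orientation; rate is the mean speed in m/s. With until_force (N) it stops when the force on the tool has changed by that much, and returns True; else False.
- robot.move_joints(angles): joint-space move.
- robot.gripper_open() and robot.close_gripper(newtons=None): open the fingers fully, or close them until they stop; newtons is the grip in N (None keeps the last).
- robot.wait(seconds).
- robot.ik(position, orientation): joint angles nearest the present ones, or None.
- robot.get_state(): the state.
- robot.read_camera(name): name is "scene" or "top"; returns (picture, depth): 420x560x3 uint8, blue, green, red; 420x560 float32, m along the optical axis (not along the pixel's ray), 0 where there is no reading.
- robot.calibration(name): a dict with "vfov" (degrees; the focal length in pixels is half the picture's height over the tangent of half this angle, whatever the lens; pixels are square), "cx", "cy" (the principal point, pixels), "rvec" (rotation vector, rad) and "tvec" (3), from world to camera coordinates, as OpenCV has them. Camera axes: x right, y down, z forward; pixel columns grow to the right and rows downward; lengths in m; the calibration is good to about 2 mm. A picture is of the moment at which its call begins. calibration takes no time and is no camera call.
A pose or a line that the arm cannot do raises robot.IKError and nothing moves.
- robot.sign_off(): hands the job in; it is judged then, once.
The state is a dict: "clock": time; "q": joint angles; "joint_velocities": joint speeds; "joint_efforts": joint torques, N m; "ee_pos": TCP position; "tool_rot": TCP orientation; "force": force on the tool from outside, world axes, zero at the start; "moment": the same for the moment, N m; "opening": finger opening in m; "grip_force": force on a finger pad.
Only numpy, scipy, OpenCV 4.12 (cv2) and the standard library are available. Lean on these libraries where they do the work, as an engineer would, in place of code of your own. Each camera call takes 0.05 s, during which the arm holds its last target. There are 200 camera calls.

## Task

Pick up the small grey wrist-strap monitor and hang it on the sloping perforated panel: slip the wide part of the keyhole in its back plate over the brass headed stud until the plate lies flat on the panel, then slide it down the slope until the stud is fully home at the end of the narrow slot, unit straight, and let go. Leave the bottle, the screwdriver and the dish where they are.

Things in the scene. Friction and masses are not known exactly. Their poses are not given: they have to be found in the camera images.
- monitor_centre (a point): Loose monitor unit, 0.2-0.35 kg: grey housing 44 x 44 mm, 46 tall, on a steel back plate 4 mm thick. Point: housing centre, 27 mm above the plate's underside. Axes: x to the keyhole end (unit's top when hung), y across, z out of the display face. Starts lying on its plate, z up. Plate: x -28 to +76 mm, y +-32 mm from this point. Grip the housing by its two y sides.
- wide_hole (a point): Centre of the keyhole's wide part on the underside of the monitor's plate: 42 mm along x from monitor_centre and 27 mm lower, y = 0. An eight-sided through hole 20 mm across its flats; 10 mm further along x it runs, funnelled by the cut corners, into a slot 10.5 mm wide. Axes of the unit.
- slot_seat (a point): Point on the underside of the monitor's plate where the stud's axis lies when fully home in the slot: 59.5 mm along x from monitor_centre and 27 mm lower, y = 0; 17.5 mm along x from wide_hole. The slot itself ends 3.75 mm further along x. Axes of the unit.
- panel: Fixed white perforated panel on an aluminium stand, sloping 35 degrees from level, rising away from the robot. Origin: on its upper surface in the middle of a short black cross slot, 105 mm over the bench. Axes: x up the slope, y across, z out of the panel. Reaches x -125 to +55 mm, y +-120 mm. Hung right, the unit's x points up the slope, its z out of the panel and its plate lies on the panel.
- cross_slot (a point): Same point and axes as panel. The brass stud stands square to the panel at x = 0, clamped fast up to 10 mm either side of this point in y; that offset is not measured: look or feel for it. Shank 7.5 mm thick; round head 15 mm wide, its underside 7.5 mm and top 11.5 mm over the panel. A plate resting on the head is 11.5 mm off the panel; slipped over it, it lies on the panel.
- bottle_mid (a point): Bystander: white bottle with blue cap, 56 mm wide, 120 mm tall, beside the panel stand; the point is on its axis, 60 mm up.
- driver_grip (a point): Bystander: screwdriver with yellow handle, 170 mm long, lying beside the monitor; the point is in the handle, the blade lies towards its x.
- dish_mid (a point): Bystander: black screw dish, 70 mm wide, 25 mm tall, beyond the monitor; the point is at its centre, 12.5 mm up.
Things that resemble listed ones, but are neither listed nor needed, are in the scene too. What is shaped like the part that bears monitor_centre but red is not meant.

How it is judged:
By the outcome, as a careful person would: the job done as asked, in the order asked, and still so for the second after the job is handed in, with the robot touching nothing.
It also fails if it takes over 54 s, if anything falls off the work surface, if the arm or the gripper's body presses on something with over 40 N, if the wrist force passes 120 N, or if a joint passes its speed limit or range.

## Working session

There is one attempt and no reset: what is moved stays moved. The work goes in short steps, each a Python script; the robot and the scene stay as the last script left them, time stands still between calls to the robot, and variables do not carry over. Pictures are saved under pics/ and viewed, at most 10 in all, crops included, and the job is handed in when it is done.

```bash
ls; mkdir -p pics; cat > h.py <<'E'
import numpy as np, cv2
from workcell import robot
def cam(n):
    c=robot.calibration(n); R=cv2.Rodrigues(np.array(c['rvec'],float))[0]; t=np.array(c['tvec'],float).ravel()
    f=210/np.tan(np.radians(c['vfov'])/2); return c,R,t,f
def ray(n,u,v):
    c,R,t,f=cam(n); d=R.T@np.array([(u-c['cx'])/f,(v-c['cy'])/f,1]); return -R.T@t,d
def onplane(n,u,v,z=None,p0=(0,0,0),nrm=(0,0,1)):
    o,d=ray(n,u,v); p0=np.array(p0,float) if z is None else np.array([0,0,z]); nrm=np.array(nrm)
    return o+d*((p0-o)@nrm)/(d@nrm)
def cloud(n,dep):
    c,R,t,f=cam(n); v,u=np.mgrid[:420,:560]
    P=np.stack([(u-c['cx'])/f*dep,(v-c['cy'])/f*dep,dep],-1); return (P-t)@R
def proj(n,p):
    c,R,t,f=cam(n); q=R@np.array(p)+t; return f*q[0]/q[2]+c['cx'],f*q[1]/q[2]+c['cy']
E
python3 - <<'E'
from h import *
for n in('scene','top'):
    p,d=robot.read_camera(n); cv2.imwrite(f'pics/{n}0.png',p); np.savez(f'{n}0.npz',p=p,d=d); c=robot.calibration(n); print(c); o,_=ray(n,0,0); print(o)
print(robot.get_state())
E
```

```text
pics
{'vfov': 47.45500973041597, 'cx': 277.38794725962697, 'cy': 209.34111891252653, 'rvec': array([ 1.96380158,  1.34401188, -0.60515989]), 'tvec': array([-0.21138898, -0.30442044,  1.57197971])}
[ 1.35986523 -0.29703295  0.81915522]
{'vfov': 55.08885392340764, 'cx': 284.9949775337843, 'cy': 210.7164247875137, 'rvec': array([ 2.09984231, -2.12847133,  0.18998297]), 'tvec': array([0.02549979, 0.6160193 , 0.86853064])}
[0.43854409 0.0059425  0.97062828]
{'clock': 0.1, 'q': array([-1.24871343e+00,  3.08911779e-01,  1.63505287e+00, -1.82897942e-05,
        1.19970946e+00, -6.96466587e-02]), 'joint_velocities': array([ 1.14437481e-04, -2.51551051e-03, -3.55141328e-03, -2.06181551e-03,
        1.01188679e-07,  1.24532603e-04]), 'joint_efforts': array([-9.20964776e-04, -4.16406226e+01, -2.77645522e+01, -1.01309727e-04,
        4.07900559e-03,  3.12794207e-06]), 'ee_pos': array([ 0.23839113, -0.57697617,  0.24416876]), 'tool_rot': array([-1.03137782e-03,  9.80878559e-01,  1.94618009e-01, -1.39461590e-04]), 'force': array([ 0.02843949,  0.31909938, -0.27060155]), 'moment': array([-0.01870481,  0.05242006,  0.03017076]), 'grip_force': 0.0, 'opening': 0.08551985116894922}
```

View pics/scene0.png

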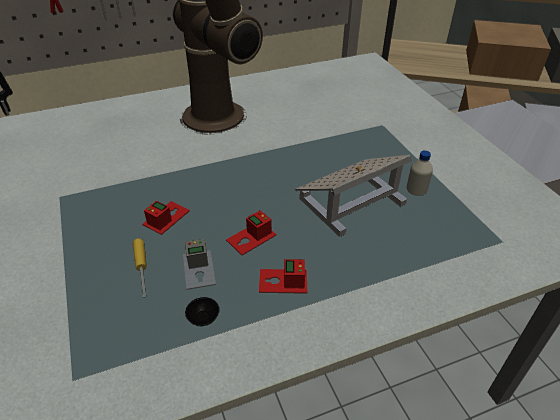

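View pics/top0.png

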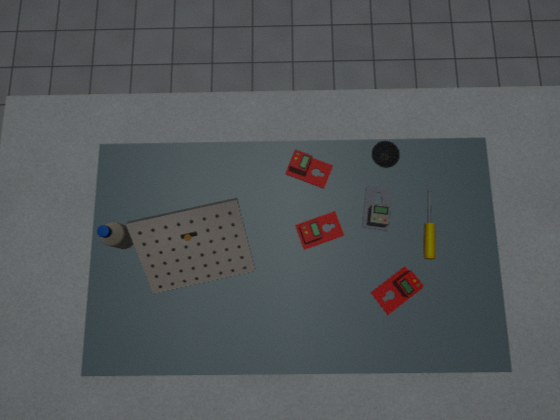

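Grey unit: scene (197,262), top (377,208). There are three red look-alikes, at top (309,168), (319,230) and (397,290). Only the unit at (377,208) is grey, so it fits the description. The panel's black slot and brass stud are near top (188,237). I'll confirm both in one enlarged crop and measure them.

```bash
python3 - <<'E'
from h import *
T=np.load('top0.npz');S=np.load('scene0.npz')
a=cv2.resize(T['p'][175:245,340:420],None,fx=5,fy=5,interpolation=cv2.INTER_CUBIC)
b=cv2.resize(T['p'][215:255,160:220],None,fx=6,fy=6,interpolation=cv2.INTER_CUBIC)
c=cv2.resize(S['p'][230:295,170:225],None,fx=5,fy=5,interpolation=cv2.INTER_CUBIC)
d=cv2.resize(S['p'][150:200,290:420],None,fx=4,fy=4,interpolation=cv2.INTER_CUBIC)
im=np.zeros((600,800,3),np.uint8)
im[:350,:400]=a; im[:240,420:780]=b; im[355:600,:275]=c[:245]; im[400:600,280:800]=d[:200]
cv2.imwrite('pics/crop.png',im)
for n,D in(('top',T),('scene',S)):
    C=cloud(n,D['d']); p=D['p'].astype(int); hsv=cv2.cvtColor(D['p'],cv2.COLOR_BGR2HSV)
    # panel points
    if n=='top':
        m=np.zeros((420,560),bool); m[195:300,120:260]=1
        m&=(C[...,2]>0.015)&(C[...,2]<0.15)&(hsv[...,1]<60)&(hsv[...,2]>90)
    else:
        m=np.zeros((420,560),bool); m[150:200,290:412]=1; m&=(C[...,2]>0.02)&(C[...,2]<0.15)&(hsv[...,2]>90)&(hsv[...,1]<60)
    P=C[m]; 
    for k in range(6):
        c0=P.mean(0); nn=np.linalg.svd(P-c0,full_matrices=0)[2][2]; nn*=np.sign(nn[2]); r=(P-c0)@nn; P=P[abs(r)<max(.003,1.5*r.std())]
    print(n,len(P),c0,nn,'tilt',np.degrees(np.arccos(nn[2])),'az',np.degrees(np.arctan2(-nn[1],-nn[0])),r.std())
    # brass
    br=(hsv[...,0]>8)&(hsv[...,0]<28)&(hsv[...,1]>110)&(hsv[...,2]>60)
    y0,y1,x0,x1=(225,250,170,210) if n=='top' else (155,185,335,385)
    v,u=np.nonzero(br[y0:y1,x0:x1]); print('brass',u.size,u.mean()+x0,v.mean()+y0,u.min()+x0,u.max()+x0,v.min()+y0,v.max()+y0)
    dk=(hsv[...,2]<60); nlab,lab,st,ce=cv2.connectedComponentsWithStats((dk[y0:y1,x0:x1]).astype(np.uint8)); print('dark',[(s[4],s[0]+x0,s[1]+y0,s[2],s[3]) for s in st[1:]])
    # bench z check
    w=(225,60) if 0 else None
C=cloud('top',T['d'])
print('bench z',np.median(C[320:360,150:350,2]))
print('heights'); print((C[184:236:2,358:398:2,2]*1000).round().astype(int))
E
```

```text
top 5271 [0.53318635 0.22068722 0.08764628] [-0.56165625 -0.11659607  0.81911392] tilt 35.003807942856774 az 11.727645149057029 0.0012669599025567906
brass 35 187.0 236.82857142857142 184 190 234 240
dark [(np.int32(2), np.int32(178), np.int32(225), np.int32(2), np.int32(1)), (np.int32(7), np.int32(206), np.int32(229), np.int32(3), np.int32(3)), (np.int32(32), np.int32(187), np.int32(232), np.int32(10), np.int32(5)), (np.int32(15), np.int32(181), np.int32(234), np.int32(5), np.int32(5)), (np.int32(2), np.int32(170), np.int32(238), np.int32(1), np.int32(2)), (np.int32(6), np.int32(197), np.int32(243), np.int32(3), np.int32(2)), (np.int32(5), np.int32(185), np.int32(246), np.int32(3), np.int32(2)), (np.int32(4), np.int32(172), np.int32(248), np.int32(3), np.int32(2))]
scene 1059 [0.54245523 0.21617458 0.09545109] [-0.55736383 -0.11567954  0.82217018] tilt 34.697368988681724 az 11.725137434320107 0.0006664560511555837
brass 17 358.6470588235294 167.76470588235293 356 360 166 170
dark [(np.int32(1), np.int32(356), np.int32(168), np.int32(1), np.int32(1)), (np.int32(5), np.int32(355), np.
[... 1802 characters left out ...]
   1   1
    3   0]
 [  0   1   4   6   5  33  50  53  49  49  52  50  50  52  49  51   1   1
   -2   1]
 [  3   0   8   5   8  38  47  49  47  50  52  51  45  48  52  46  -3   0
    1   0]
 [  2   0   5   2   7  19  22  25  29  33  39  37  43  45  47   4  -3   0
    3  -1]
 [ -1   1   3   3   5   4   5   5   4  10   9  14  19  21   6   0   2   1
    1   0]
 [  0   3   2   0   4   1   4   5   6   5   4   6   3   6   5   1   1  -2
    1   1]
 [  0   2   4   0   1   0   0   2   2  -2  -2   1   1   1   5  -1   1   2
    2   2]
 [  2   2   1   2   3   0   0   4   2   1   0   0   3   1   1   2   4   2
    5   4]
 [  2  -2   1   4   1   1   3   1   3   0   1   1   1  -2  -1   2   4   0
    0   1]]
```

View pics/crop.png

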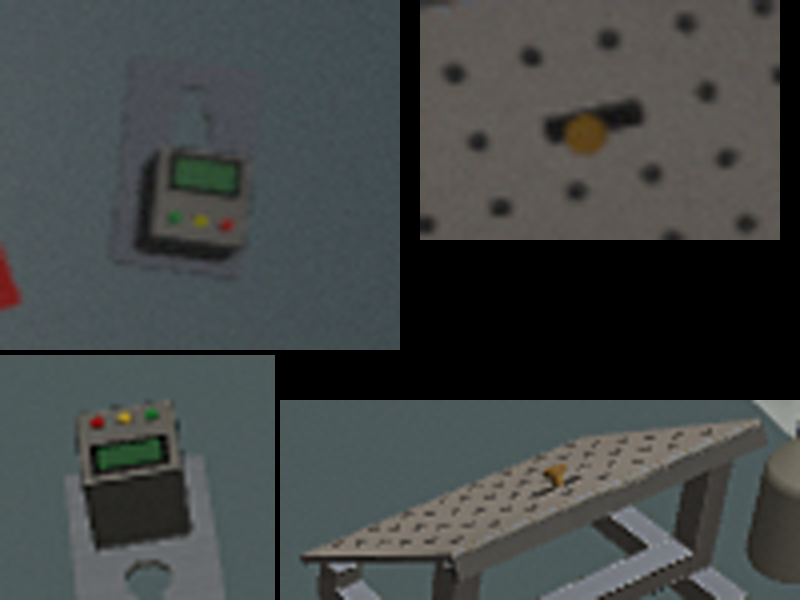

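The crop confirms the grey unit, keyhole end up in the picture (+x of the world). The brass stud sits at about top (187,237), left of the slot's centre. Next I compute poses and check IK.

```bash
python3 - <<'E'
from h import *
from scipy.optimize import least_squares
T=np.load('top0.npz');S=np.load('scene0.npz')
# stud: both views on head-top plane z
az=np.radians(11.725);zs=.105+.0105*np.cos(np.radians(35))
for n,u,v in(('top',187.2,237.0),('scene',358.65,167.3)): print('stud head',n,onplane(n,u,v,z=zs))
def tri(a):
    A=np.zeros((3,3));b=np.zeros(3)
    for n,u,v in a:
        o,d=ray(n,u,v);d/=np.linalg.norm(d);M=np.eye(3)-np.outer(d,d);A+=M;b+=M@o
    return np.linalg.solve(A,b)
print('tri',tri([('top',187.2,237.0),('scene',358.65,167.3)]))
print('slot top',onplane('top',189,235.2,z=.105))
# monitor
for n,D,(y0,y1,x0,x1) in(('top',T,(180,238,352,402)),('scene',S,(235,292,178,220))):
    C=cloud(n,D['d']); hsv=cv2.cvtColor(cv2.GaussianBlur(D['p'],(3,3),0),cv2.COLOR_BGR2HSV)
    sub=np.zeros((420,560),np.uint8); sub[y0:y1,x0:x1]=1
    for nm,m,z in(('plate+',(hsv[...,1]<45)|(C[...,2]>.012),.004),('house',(C[...,2]>.042)&(C[...,2]<.06),.050)):
        m=(m&(sub>0)).astype(np.uint8); m=cv2.morphologyEx(m,cv2.MORPH_OPEN,np.ones((3,3)))
        cs=max(cv2.findContours(m,0,1)[0],key=cv2.contourArea)[:,0]
        w=np.array([onplane(n,u,v,z=z)[:2] for u,v in cs])
        (c,s,a)=cv2.minAreaRect((w*1000).astype(np.float32)); print(n,nm,np.round(c,1),np.round(s,1),round(a,1))
        if nm=='plate+': cv2.imwrite(f'pics/m_{n}.png',m*255)
print('sat',cv2.cvtColor(T['p'],cv2.COLOR_BGR2HSV)[184:236:3,360:396:2,1])
E
```

```text
stud head top [0.5513851  0.22737656 0.1136011 ]
stud head scene [0.54997305 0.22838699 0.1136011 ]
tri [0.55131141 0.22728051 0.11477137]
slot top [0.55639906 0.22580994 0.105     ]
top plate+ [ 630.3 -204.8] [121.7 142. ] 89.1
top house [ 607.2 -200.8] [44.9 44.9] 81.4
scene plate+ [ 607.3 -204.5] [ 98.8 180.7] 74.1
scene house [ 610.  -204.3] [43.9 52.4] 81.0
sat [[ 39  43  40  35  40  42  36  35  38  41  39  39  39  40  39  43  46  48]
 [ 37  36  35  29  25  32  31  25  29  34  42  37  42  49  46  39  34  50]
 [ 34  38  42  27  28  25  31  25  30  31  22  31  21  28  25  26  37  46]
 [ 31  41  43  26  19  22  30  24  35  39  33  25  22  22  25  27  35  45]
 [ 38  36  29  25  22  29  28  19  42  42  32  34  31  24  35  24  35  44]
 [ 46  38  36  28  24  24  33  34  42  39  37  31  33  28  30  22  31  43]
 [ 46  44  32  28  27  24  29  44  46  36  45  30  25  30  27  24  47  46]
 [ 35  35  25  34  25  25  14  13  10  15   3   3  22  33  16  28  49  39]
 [ 36  37  33  24  27  19  20  18 107 103 102 110 100  92   9   9  46  37]
 [ 42  41  31  30   6  25  18  59 110 110 100 105 110 106  27  23  46  40]
 [ 34  46  24  25  14   0  18  18  18  10  17  24  13  17  14  40  40  50]
 [ 40  34  22  32  28  10  18  84  33  16  42  19  16  19  19  41  44  44]
 [ 39  33  28  21  33   8  18  19  18  30  90  18 147 111  16  41  46  42]
 [ 40  26  33  24  27  26  18  15  34  28  15  20  20  20  11  46  42  47]
 [ 38  26  23  28  29  34  18  26   9  27   9  30  17  28  32  46  49  42]
 [ 43  39  42  33  34  39  37  27  41  27  29  26  31  23  33  40  43  42]
 [ 33  30  36  41  39  42  50  39  42  39  47  40  42  47  45  42  43  40]
 [ 35  44  42  39  42  36  42  41  42  43  36  37  39  48  44  46  42  40]]
```

```bash
cat >> h.py <<'E'
from scipy.spatial.transform import Rotation as Ro
az,sl=np.radians(11.725),np.radians(35)
X=np.array([np.cos(sl)*np.cos(az),np.cos(sl)*np.sin(az),np.sin(sl)]); Y=np.array([-np.sin(az),np.cos(az),0]); Z=np.cross(X,Y)
STUD=np.array([.5568,.2289,.105])
def quat(x,y):  # tool for a unit with axes x,y: tool z=-unit z, tool y=+-unit y
    out=[]
    for s in(1,-1):
        ty=s*np.array(y);tz=-np.cross(x,y);q=Ro.from_matrix(np.c_[np.cross(ty,tz),ty,tz]).as_quat(); out.append(q[[3,0,1,2]])
    return out
E
python3 - <<'E'
from h import *
def fit(uv,z,model):
    w=np.array([onplane('top',u,v,z=z)[:2] for u,v in uv])*1000
    m=np.array(model,float); wc=w-w.mean(0); mc=m-m.mean(0)
    a=np.arctan2((mc[:,0]*wc[:,1]-mc[:,1]*wc[:,0]).sum(),(mc*wc).sum()); R=np.array([[np.cos(a),-np.sin(a)],[np.sin(a),np.cos(a)]])
    c=w.mean(0)-R@m.mean(0); print('c',c.round(1),'yaw',np.degrees(a).round(2),'res',(w-(m@R.T+c)).round(1).tolist())
k=lambda x,y:(340+(x+.5)/5-.5,175+(y+.5)/5-.5)
fit([k(130,58),k(260,72),k(238,275),k(112,262)],.004,[(76,32),(76,-32),(-28,-32),(-28,32)])
fit([k(162,148),k(248,152),k(243,245),k(155,243)],.050,[(22,22),(22,-22),(-22,-22),(-22,22)])
for yaw in(-8,):
    a=np.radians(yaw);x=np.array([np.cos(a),np.sin(a),0]);y=np.array([-np.sin(a),np.cos(a),0])
    for q in quat(x,y):
        j=robot.ik([.608,-.203,.12],q);print('pick',None if j is None else np.round(j,2))
for q in quat(X,Y):
    for h in(.0,.06,.12):
        p=STUD-.042*X+(.027-.003+h)*Z; j=robot.ik(p,q);print('hang',h,None if j is None else np.round(j,2))
E
```

```text
c [ 607.4 -202.5] yaw -8.2 res [[-1.4, -0.2], [-0.4, -0.3], [1.9, 1.7], [-0.1, -1.2]]
c [ 607.2 -202.8] yaw -4.96 res [[-0.4, -2.8], [0.9, 1.3], [0.9, 2.5], [-1.3, -1.0]]
pick [-0.39  0.47  1.68 -0.    0.99 -1.82]
pick [-0.39  0.47  1.68 -0.    0.99  1.32]
hang 0.0 [ 0.38  0.19  2.29 -1.08  0.12 -0.35]
hang 0.06 [ 0.4   0.01  2.35 -0.55  0.21 -0.87]
hang 0.12 [ 0.42 -0.18  2.38 -0.36  0.36 -1.05]
hang 0.0 [ 0.38  0.19  2.29 -1.08  0.12  2.79]
hang 0.06 [ 0.4   0.01  2.35 -0.55  0.21  2.27]
hang 0.12 [ 0.42 -0.18  2.38 -0.36  0.36  2.09]
```

```bash
cat >> h.py <<'E'
a=np.radians(-8.2); UX=np.array([np.cos(a),np.sin(a),0]); UY=np.array([-np.sin(a),np.cos(a),0]); UC=np.array([.6073,-.2025,.027])
def tq(x,y,th):  # tool pitched by th about unit y; tool y=unit y
    x=np.array(x);y=np.array(y);z=np.cross(x,y);r=Ro.from_rotvec(th*y); x,z=r.apply(x),r.apply(z)
    q=Ro.from_matrix(np.c_[np.cross(y,-z),y,-z]).as_quat(); return q[[3,0,1,2]]
def hang(s,h,th,g): # TCP for the unit with stud s mm up its x from the wide hole, plate h mm off panel; g=TCP-unit centre in unit axes
    c=STUD-(.042+s/1000)*X+(.027+h/1000)*Z; return c+np.c_[X,Y,Z]@np.array(g)
E
python3 - <<'E'
from h import *
for d in(0,10,15,20,25):
    th=np.radians(d); g=(0,0,0.0)
    print(d,'pick',np.round(robot.ik(UC+[0,0,0.0],tq(UX,UY,th)),2))
    for s,h in((0,60),(0,12),(0,0),(9,0),(17.5,0)):
        j=robot.ik(hang(s,h,th,g),tq(X,Y,th)); print('  ',s,h,None if j is None else np.round(j,2))
E
```

```text
0 pick [-0.39  0.6   1.7  -0.    0.83 -1.82]
   0 60 [ 0.4  -0.    2.35 -0.54  0.22 -0.88]
   0 12 [ 0.39  0.14  2.31 -0.89  0.13 -0.53]
   0 0 [ 0.38  0.18  2.3  -1.04  0.12 -0.39]
   9 0 [ 0.39  0.18  2.31 -1.17  0.11 -0.25]
   17.5 0 None
10 pick [-0.37  0.69  1.57 -0.05  1.06 -1.77]
   0 60 [ 0.38  0.03  2.24 -0.17  0.44 -1.26]
   0 12 [ 0.37  0.16  2.21 -0.2   0.35 -1.23]
   0 0 [ 0.37  0.19  2.2  -0.21  0.33 -1.23]
   9 0 [ 0.37  0.19  2.21 -0.23  0.31 -1.21]
   17.5 0 [ 0.37  0.19  2.23 -0.24  0.3  -1.19]
15 pick [-0.36  0.73  1.5  -0.06  1.17 -1.76]
   0 60 [ 0.37  0.06  2.19 -0.11  0.55 -1.33]
   0 12 [ 0.36  0.18  2.15 -0.12  0.47 -1.32]
   0 0 [ 0.36  0.21  2.14 -0.12  0.45 -1.32]
   9 0 [ 0.36  0.21  2.16 -0.13  0.43 -1.31]
   17.5 0 [ 0.36  0.21  2.17 -0.13  0.42 -1.3 ]
20 pick [-0.36  0.78  1.43 -0.08  1.27 -1.75]
   0 60 [ 0.36  0.09  2.13 -0.07  0.66 -1.37]
   0 12 [ 0.35  0.21  2.09 -0.07  0.58 -1.37]
   0 0 [ 0.35  0.24  2.08 -0.07  0.56 -1.37]
   9 0 [ 0.35  0.24  2.1  -0.07  0.55 -1.37]
   17.5 0 [ 0.35  0.24  2.12 -0.08  0.53 -1.36]
25 pick [-0.35  0.84  1.35 -0.09  1.38 -1.74]
   0 60 [ 0.35  0.13  2.07 -0.04  0.76 -1.4 ]
   0 12 [ 0.34  0.25  2.03 -0.04  0.69 -1.41]
   0 0 [ 0.34  0.27  2.02 -0.04  0.67 -1.41]
   9 0 [ 0.34  0.27  2.04 -0.04  0.66 -1.4 ]
   17.5 0 [ 0.34  0.27  2.06 -0.04  0.64 -1.4 ]
```

```bash
cat >> h.py <<'E'
TH=np.radians(15); G=np.array([-.0013,0,.001])
def st(t=''):
    s=robot.get_state(); print(t,'t%.1f'%s['clock'],'tcp',(s['ee_pos']*1000).round(1),'F',s['force'].round(1),'M',s['moment'].round(2),'op%.1f g%.0f'%(s['opening']*1000,s['grip_force'])); return s
E
python3 - <<'E'
from h import *
q=tq(UX,UY,TH); p=UC+np.c_[UX,UY,[0,0,1]]@G
back=np.array([UX[0]*np.sin(TH),UX[1]*np.sin(TH),np.cos(TH)])
robot.reach(p+.1*back,q); st('above')
print(robot.move_l(p,rate=.1,until_force=12)); st('at')
robot.close_gripper(70); st('grip')
robot.move_l(p+[0,0,.2],rate=.2); st('lift')
robot.reach(hang(0,70,TH,G),tq(X,Y,TH)); robot.wait(.3); st('hover')
for n in('scene','top'):
    im,d=robot.read_camera(n); np.savez(f'{n}1.npz',p=im,d=d)
    c=STUD; u,v=map(int,proj(n,c)); x0=max(0,min(u-60,440));y0=max(0,v-50)
    cv2.imwrite(f'{n}1.png',cv2.resize(im[y0:y0+90,x0:x0+120],None,fx=5,fy=5,interpolation=cv2.INTER_CUBIC)); print(n,x0,y0)
A,B=[cv2.imread(f'{n}1.png') for n in('scene','top')]
cv2.imwrite('pics/hover.png',cv2.resize(np.hstack([A,B]),None,fx=.66,fy=.66))
E
```

```text
above t2.1 tcp [ 631.4 -207.1  124.9] F [0.4 0.5 0.1] M [-0.02 -0.14 -0.03] op85.3 g0
False
at t3.2 tcp [ 607.  -202.6   28.9] F [0.3 1.  0.6] M [-0.   -0.11 -0.02] op85.5 g0
grip t3.7 tcp [ 606.9 -202.6   28.8] F [1.9 0.2 1.4] M [-0.04 -0.13  0.05] op42.8 g72
lift t4.9 tcp [ 604.9 -201.9  226.1] F [-0.7 -0.1 -2.5] M [-0.01 -0.23 -0.01] op42.8 g72
hover t6.8 tcp [467.6 209.9 160.5] F [ 0.5 -0.8 -2.1] M [-0.08  0.3   0.07] op43.1 g72
scene 299 121
top 127 185
```

View pics/hover.png

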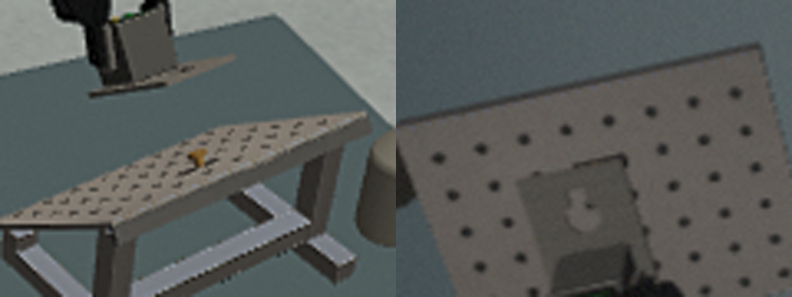

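The hover picture shows the unit held over the panel. In the top half the keyhole is visible, its wide part near (583,210) in the crop. I'll compare it with the predicted place and check the plate's plane by depth.

```bash
python3 - <<'E'
from h import *
D=np.load('top1.npz'); p,d=D['p'],D['d']; C=cloud('top',d)
s=robot.get_state(); U=np.c_[X,Y,Z]
c=s['ee_pos']-U@G; wq=s['tool_rot']; print('tool vs wanted deg',np.degrees((Ro.from_quat(np.roll(wq,-1)).inv()*Ro.from_quat(np.roll(tq(X,Y,TH),-1))).magnitude()))
f=lambda x,y,z:c+U@(np.array([x,y,z])/1000)
L=(C-c)@U*1000  # unit coords of every pixel
m=(abs(L[...,2]+23)<8)&(L[...,0]>26)&(L[...,0]<80)&(abs(L[...,1])<36)
P=L[m]; 
for k in range(4):
    A=np.c_[P[:,:2],np.ones(len(P))]; co=np.linalg.lstsq(A,P[:,2],rcond=None)[0]; r=P[:,2]-A@co; P=P[abs(r)<3]
print('plate plane slope x,y deg',np.degrees(co[:2]),'z at x=50',co[0]*50+co[2],len(P))
ext=lambda a:np.percentile(a,[1,99])
print('plate x,y extents',ext(P[:,0]),ext(P[:,1]))
# far edge / sides fit, by ray-cast mask onto plate top plane
mm=m.astype(np.uint8); mm=cv2.morphologyEx(mm,cv2.MORPH_OPEN,np.ones((2,2)))
# through hole: pixels inside plate that lie >25 mm below plate
h=(L[...,2]<-45)&(np.abs(L[...,2])<200)
v,u=np.mgrid[:420,:560]
W=np.array([[(onplane('top',uu,vv,p0=f(0,0,-23),nrm=Z)-c)@U*1000 for uu in range(150,215)] for vv in range(215,275)])
hh=np.zeros((60,65),np.uint8); hh[:]=h[215:275,150:215]&(abs(W[...,1])<22)&(W[...,0]>26)&(W[...,0]<68)
n,lab,stt,ce=cv2.connectedComponentsWithStats(hh); print(stt[1:].tolist())
k=1+np.argmax(stt[1:,4]); Q=W[lab==k]; print('hole x',Q[:,0].min(),Q[:,0].max(),'y',Q[:,1].min(),Q[:,1].max(),len(Q))
for a in np.arange(30,68,3): 
    q=Q[abs(Q[:,0]-a)<1.5]; print(a, len(q), q[:,1].min().round(1) if len(q) else '', q[:,1].max().round(1) if len(q) else '')
print('pred wide hole px',proj('top',f(42,0,-23)),proj('top',f(59.5,0,-23)),'stud',proj('top',STUD+.011*Z))
E
```

```text
tool vs wanted deg 0.03883023454315287
plate plane slope x,y deg [-0.32599583  0.06427976] z at x=50 -23.7449120742543 661
plate x,y extents [26.48811554 77.15576346] [-30.78812284  32.34010162]Traceback (most recent call last):
  File "<stdin>", line 19, in <module>
  File "h.py", line 9, in onplane
    o,d=ray(n,u,v); p0=np.array(p0,float) if z is None else np.array([0,0,z]); nrm=np.array(nrm)
        ~~~^^^^^^^
  File "h.py", line 7, in ray
    c,R,t,f=cam(n); d=R.T@np.array([(u-c['cx'])/f,(v-c['cy'])/f,1]); return -R.T@t,d
            ~~~^^^
  File "h.py", line 4, in cam
    c=robot.calibration(n); R=cv2.Rodrigues(np.array(c['rvec'],float))[0]; t=np.array(c['tvec'],float).ravel()
ValueError: time passes only in moves, steps and waits
```

```bash
cat >> h.py <<'E'
U=np.c_[X,Y,Z]
def rel(): # where the stud is in unit x,y from wide hole (mm) and plate height, from measured TCP
    r=U.T@(robot.get_state()['ee_pos']-hang(0,0,TH,G))*1000; return r.round(2)
E
python3 - <<'E'
from h import *
print('hover err',rel()-[0,0,70])
c=robot.get_state()['ee_pos']-U@G
print('hole seen, unit mm',U.T@(onplane('top',183.7,248.6,p0=c-.023*Z,nrm=Z)-c)*1000)
robot.move_l(hang(0,15,TH,G),rate=.08); robot.wait(.3); print(rel()); st()
e=rel()-[0,0,15]; off=-U@e/1000
hit=robot.move_l(hang(0,-1.5,TH,G)+off,rate=.02,until_force=8); print(hit,rel()); st()
E
```

```text
hover err [ 0.15 -0.32 -0.15]
hole seen, unit mm [ 48.17397401  -1.81490446 -23.        ]
[ 0.4   0.06 15.32]
 t8.0 tcp [498.1 216.8 115.9] F [ 0.5  0.4 -1.4] M [-0.06  0.33  0.03] op43.0 g72
True [-0.57 -0.08  0.6 ]
 t8.7 tcp [505.6 218.2 103.3] F [-1.3 -1.6  4.1] M [-0.03  0.05 -0.11] op43.0 g72
```

The plate height reads 0.6 mm, far below the 11.5 mm of the head, so the hole has slipped over the stud. Now the slide.

```bash
python3 - <<'E'
from h import *
p0=robot.get_state()['ee_pos']
hit=robot.move_l(p0-.013*X-.0005*Z,rate=.03,until_force=15); print(hit,rel()); st()
if not hit:
    hit=robot.move_l(p0-.0215*X-.0005*Z,rate=.015,until_force=12); print(hit,rel()); st()
for n in('scene','top'):
    im,d=robot.read_camera(n); np.savez(f'{n}2.npz',p=im,d=d)
    x0,y0=(299,121) if n=='scene' else (127,185)
    cv2.imwrite(f'{n}2.png',cv2.resize(im[y0:y0+90,x0:x0+120],None,fx=5,fy=5,interpolation=cv2.INTER_CUBIC))
A,B=[cv2.imread(f'{n}2.png') for n in('scene','top')]
cv2.imwrite('pics/slid.png',cv2.resize(np.hstack([A,B]),None,fx=.66,fy=.66))
E
```

```text
False [-10.04   0.45   0.58]
 t9.2 tcp [497.9 217.1  97.8] F [-3.5 -1.3  9.4] M [-0.07  0.13 -0.02] op43.1 g73
False [-17.46   0.6    0.59]
 t9.9 tcp [491.9 216.   93.6] F [-2.1 -0.6 11.4] M [-0.04  0.03  0.05] op43.1 g74
```

View pics/slid.png

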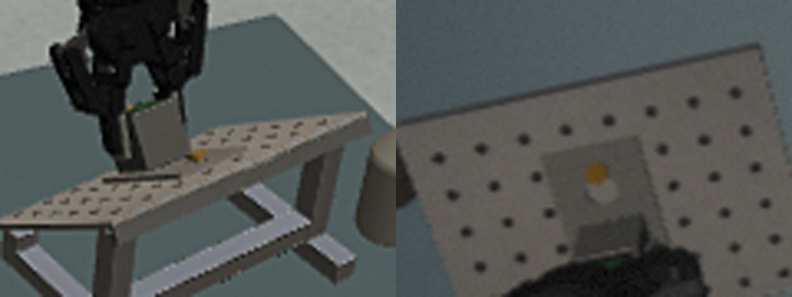

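The picture shows the head out through the keyhole and at the slot's mouth, (597,173) in the crop. There's no end stop felt yet, so I continue until contact.

```bash
python3 - <<'E'
from h import *
robot.wait(.3); print(rel(),(U.T@robot.get_state()['force']).round(1))
p0=hang(0,0,TH,G)+U@(rel()*[1,1,1]/1000)
for k in range(10):
    hit=robot.move_l(p0-.0015*(k+1)*X-.0003*Z,rate=.02,until_force=14); robot.wait(.1); F=U.T@robot.get_state()['force']; print(hit,rel(),F.round(1))
    if hit or F[0]>18: break
st()
E
```

```text
[-17.42   0.59   0.57] [ 4.4 -0.2 10.9]
False [-17.45   0.64   0.58] [ 1.4 -1.3 10.4]
False [-17.46   0.64   0.58] [ 3.5 -2.8  8.7]
False [-17.51   0.69   0.59] [ 5.1 -2.1 10.5]
False [-17.61   0.75   0.62] [ 6.1 -3.9 11. ]
False [-17.76   0.77   0.66] [ 8.3 -4.1 12.6]
False [-17.91   0.82   0.7 ] [10.1 -4.5 14. ]
False [-17.98   0.88   0.75] [ 9.9 -5.2 13.9]
False [-18.08   0.89   0.79] [11.3 -5.7 16. ]
False [-18.18   0.95   0.84] [12.9 -7.  16.7]
False [-18.28   0.99   0.88] [15.9 -7.7 18.5]
 t13.9 tcp [491.  216.2  93.3] F [ 3.9 -7.1 24.3] M [-1.13 -1.42 -0.58] op43.0 g75
```

```bash
cat >> h.py <<'E'
def view(tag,W=26):
    P={}
    for n in('scene','top'):
        im,d=robot.read_camera(n); np.savez(f'{n}{tag}.npz',p=im,d=d)
    # rectified top view of the plate-top plane (4 mm over panel), 8 px/mm-> 5 px per mm; up = up slope
    c,R,t,f=cam('top'); K=np.array([[f,0,c['cx']],[0,f,c['cy']],[0,0,1]])
    S=5; o=STUD+.004*Z; M=np.c_[-Y/1000/S, -X/1000/S, o+ (60*Y+40*X)/1000]  # px (0,0): y=+60,x=+40
    H=K@(R@M+np.c_[np.zeros((3,2)),t]); im=np.load(f'top{tag}.npz')['p']
    r=cv2.warpPerspective(im,np.linalg.inv(H),(600,450),flags=cv2.INTER_CUBIC)
    r=cv2.convertScaleAbs(r,alpha=1.6)
    for k in range(-60,61,10): cv2.line(r,(int((60-k)*S),0),(int((60-k)*S),8 if k else 20),(0,255,255),1)
    for k in range(-50,41,10): cv2.line(r,(0,int((40-k)*S)),(8 if k else 20,int((40-k)*S)),(0,255,255),1)
    cv2.imwrite(f'pics/rect{tag}.png',r)
E
python3 - <<'E'
from h import *
robot.move_l(robot.get_state()['ee_pos'],rate=.05); robot.wait(.2); print(rel(),(U.T@robot.get_state()['force']).round(1))
view(3)
E
```

```text
[-17.55   1.04   0.66] [ 2.2 -2.5  0.5]
```

View pics/rect3.png

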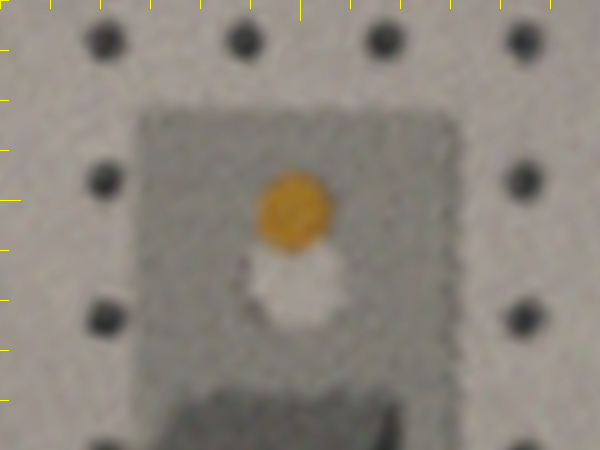

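```bash
python3 - <<'E'
from h import *
def go(dx,dy,dz,**k):
    global cmd; cmd=cmd+U@np.array([dx,dy,dz])/1000; h=robot.move_l(cmd,tq(X,Y,TH),**k); robot.wait(.15); print(h,rel(),(U.T@robot.get_state()['force']).round(1)); return h
cmd=robot.get_state()['ee_pos'].copy()
go(5,-.5,.3,rate=.03)
cmd=robot.get_state()['ee_pos'].copy()
go(-4,0,0,rate=.03)
for k in range(6):
    go(-1.5,0,0,rate=.03)
    if (U.T@robot.get_state()['force'])[0]>14: break
view(4); st()
E
```

```text
False [-14.1    0.48   0.89] [-1.8  0.4 -2.3]
False [-17.52   0.59   0.86] [ 0.7  0.4 -2.7]
False [-17.75   0.65   0.8 ] [ 4.2 -1.  -3.5]
False [-17.96   0.74   0.77] [ 4.9 -0.5 -4.1]
False [-18.1    0.83   0.81] [ 6.3 -1.8 -2.8]
False [-18.16   0.87   0.83] [ 7.6 -1.7 -2.8]
False [-18.25   0.91   0.87] [ 8.6 -1.8 -1. ]
False [-18.4    0.96   0.94] [10.3 -4.   0.7]
 t18.1 tcp [490.8 216.2  93.3] F [ 9.1 -2.5  6.5] M [-0.36 -1.46 -0.29] op43.6 g73
```

The stop repeats at −17.6 mm with no normal load, and the force rises beyond it, so the stud is at the slot's end. I relax the load, release and look.

```bash
python3 - <<'E'
from h import *
cmd=hang(0,0,TH,G)+U@np.array([-18.6,.6,.0])/1000
robot.move_l(cmd,tq(X,Y,TH),rate=.03); robot.wait(.2); print(rel(),(U.T@robot.get_state()['force']).round(1))
robot.gripper_open(); robot.wait(.3); st('open')
p=robot.get_state()['ee_pos']; bk=np.cos(TH)*Z+np.sin(TH)*X
robot.move_l(p+.13*bk,rate=.12); st('off')
robot.reach([.40,-.15,.33],tq([1,0,0],[0,1,0],0)); robot.wait(.5); st(); view(5)
E
```

```text
[-17.6    0.75   0.57] [ 3.9 -1.   7.7]
open t19.5 tcp [491.3 215.9  92.4] F [-0.5  0.3  0.6] M [ 0.02  0.19 -0.02] op85.1 g0
off t20.8 tcp [447.3 206.7 213.7] F [-0.2 -0.2  0.2] M [-0.03  0.17  0.  ] op85.3 g0
 t22.7 tcp [ 400.1 -149.8  330. ] F [ 0.4 -0.5 -0.5] M [-0.01 -0.01 -0.02] op85.5 g0
```

View pics/rect5.png

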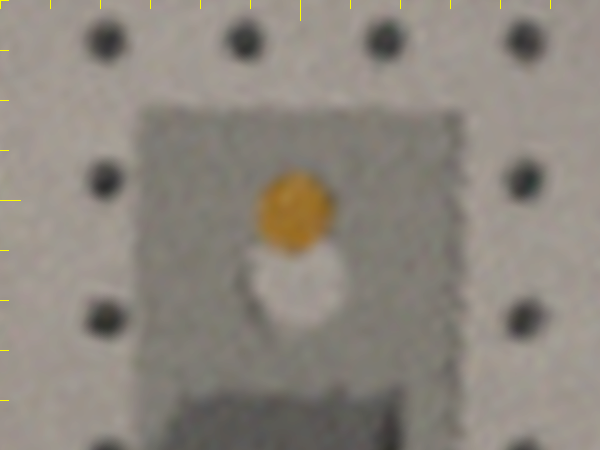

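```bash
python3 - <<'E'
from h import *
o,_=ray('top',0,0)
h=STUD+.0115*Z; p0=STUD+.004*Z; d=h-o; w=o+d*((p0-o)@Z)/(d@Z); r=U.T@(w-p0)*1000; print('expected head row/col',200-5*r[0],300-5*r[1])
for t in(3,5):
    im=cv2.imread(f'pics/rect{t}.png'); hsv=cv2.cvtColor(im,cv2.COLOR_BGR2HSV); g=im.astype(float).mean(2)
    m=(hsv[...,1]>110)&(hsv[...,0]<30); m[:30]=0; m[:,:30]=0; v,u=np.nonzero(m); print(t,'head',v.mean(),u.mean(),np.ptp(v),np.ptp(u))
    def edge(prof): return np.argmax(abs(np.gradient(cv2.GaussianBlur(prof.reshape(-1,1),(1,15),4).ravel())))
    print('top edge L,R',60+edge(g[60:150,160:260].mean(1)),60+edge(g[60:150,340:440].mean(1)),'hole bottom',290+edge(g[290:360,285:312].mean(1)),
     'sides upper',115+edge(g[130:170,115:165].mean(0)),435+edge(g[130:170,435:485].mean(0)),'lower',115+edge(g[340:420,115:165].mean(0)),435+edge(g[340:420,435:485].mean(0)))
for t in(0,5):
    D=np.load(f'scene{t}.npz')['p']
# plate plane height over panel
C=cloud('top',np.load('top5.npz')['d']); L=(C-STUD)@U*1000
a=(L[:,:,0]>-40)&(L[:,:,0]<14)&(abs(L[:,:,1])>13)&(abs(L[:,:,1])<29)&(abs(L[:,:,2])<15); b=(L[:,:,0]>-60)&(L[:,:,0]<40)&(abs(L[:,:,1])>38)&(abs(L[:,:,1])<80)&(abs(L[:,:,2])<15)
print('plate z',np.median(L[a][:,2]),'panel z',np.median(L[b][:,2]))
P=L[a];print(np.degrees(np.linalg.lstsq(np.c_[P[:,:2],np.ones(len(P))],P[:,2],rcond=None)[0][:2]))
E
```

```text
expected head row/col 217.3045643536974 290.777927321152
3 head 212.12887438825447 294.0447448147285 77 72
top edge L,R 107 109 hole bottom 325 sides upper 136 462 lower 131 461
5 head 212.0641412967697 294.29212177550545 76 73
top edge L,R 107 108 hole bottom 324 sides upper 136 463 lower 133 462
plate z 4.306951661518639 panel z -0.005775578201904734
[-9.52866558e-01 -2.95904069e-05]
```

```bash
python3 -c "
from h import *
print(robot.sign_off())"
```

```text
the job is handed in; nothing more can be done
None
```

The grey monitor is hung on the brass stud and I handed the job in after about 23 s of the 54 s. Its plate lies flat and straight on the panel, pushed down until it reached a stop that repeated at the same place. I took that stop as the slot's end, since the camera could only confirm it to about 1 mm. The gripper is clear, and I never approached the bottle, screwdriver or dish.

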